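# Lock the sliding door guides of the swab shelf

## Robot

A 7-joint arm with a two-finger parallel gripper is mounted at the origin on the work surface. World frame = base frame: x ahead of the robot, y to its left, z up, the work surface at z = 0. Lengths are in m, angles in rad, forces in N, time in s.
With the tool pointing down it reaches from about 0.35 to 0.9 m from the base axis. Payload 8.1 kg.
Tool frame: the origin (TCP) lies midway between the tips of the shut fingers; the grasp point (between the pads) lies behind it (pinch_z is the z of the grasp point in the tool frame, in m); z points along the fingers, x is the direction in which the jaws open and shut, and the axes are right-handed (so a half turn about z gives the same grasp; the last joint's range is limited). The gripper opens to 85 mm and grips with 20 to 120 N. Pads are 22 mm wide; open, the fingers measure 114 mm over their backs; the gripper's body (76 mm by 85 mm) begins 54 mm behind the grasp point. The pads swing forward as they close: fully open they stand 13 mm farther back than shut.
Start: joints at [-1.348, 0.434, 0.025, 1.573, -0.012, 1.134, -0.075], TCP at [0.2, 0.592, 0.231] pointing down, gripper open.
Joint ranges: [-2.62, 2.62], [-0.44, 2.09], [-1.27, 1.32], [0.08, 2.57], [-1.32, 4.46], [0.12, 2], [-2.74, 2.74]. Speed limits (rad/s): [2.22, 2.22, 3.01, 3.01, 3.14, 3.14, 3.14].

## Interface

Orientations are given as a rotation vector (axis times angle).
In Python, from cell import goto, line_to, move_joints, set_gripper, pause, ik, read_state, read_camera, camera_info, IKError, sign_off, pinch_z gives the robot as it stands. Calls block until the motion is done:
- goto(position, orientation): joint-space move of the TCP to a pose.
- line_to(position, feed=0.15, attitude=None, guard=None): straight line of the TCP; attitude=None keeps the orientation; feed is the mean speed in m/s. With guard (N) it stops when the force on the tool has changed by that much, and returns True; else False.
- move_joints(angles): joint-space move.
- set_gripper(opening, force=None): finger opening in m; force is the grip in N (None keeps the last); returns when the fingers have stopped.
- pause(seconds).
- ik(position, orientation): joint angles nearest the present ones, or None.
- read_state(): the state.
- read_camera(name): name is "scene" or "side" or "wrist"; returns the picture (384x512x3 uint8, blue, green, red); there is no depth.
- camera_info(name): a dict with "fx", "fy", "cx", "cy" (pixels), "rvec" (rotation vector, rad) and "tvec" (3), from world to camera coordinates, as OpenCV has them. Camera axes: x right, y down, z forward; pixel columns grow to the right and rows downward; lengths in m; the calibration is good to about 2 mm. A picture is of the moment at which its call begins: read the wrist's pose just before it. camera_info takes no time and is no camera call; for the wrist camera it gives the pose at the moment of the call.
A pose or a line that the arm cannot do raises IKError and nothing moves.
- sign_off(): hands the job in, once; it reports no verdict.
The state is a dict: "time": time; "joint_positions": joint angles; "qvel": joint speeds; "tau": joint torques, N m; "ee_pos": TCP position; "ee_rot": TCP orientation; "contact_force": force on the tool from outside, world axes, zero at the start; "moment": the same for the moment, N m; "grip_width": finger opening in m.
Only numpy, scipy, OpenCV 4.12 (cv2) and the standard library are available. Lean on these libraries where they do the work, as an engineer would, in place of code of your own. Each camera call takes 0.05 s, during which the arm holds its last target.

## Task

Lock the guides of the frosted sliding door again: take the slot key out of its wooden stand and with it turn first the lower screw on the sloping block, then the upper screw on top of the shelf, clockwise until each slot lies parallel to the shelf's long front edge. Then hang the key back upright in its stand, leaving the door and the other bathroom things where they are.

Things in the scene. Friction and masses are not known exactly. Their poses are not given: they have to be found in the camera images.
- key: loose slot key, 110 mm long. Origin at the centre of the blade's end, z up the key to the handle, x along the blade's width, y its thickness. Steel blade 32 x 5 mm, z 0 to 27 (last 6 mm 30 x 3); shaft 16 mm across to z 50; round collar 44 mm across, z 50 to 56; flat grey paddle handle 56 (x) x 18 (y) mm, z 60 to 110. Starts upright in the stand on its collar, blade's end 10 mm above the counter
- key_tip (a point): the centre of the key blade's end (same point and axes as key). In a screw slot the blade has about 6 degrees of play each way
- stand: fixed wooden block, 90 (x) x 64 (y) x 60 mm high, with an upright pocket 44 (x) x 22 (y) mm and 55 mm deep in its top, in which the key hangs by its collar. Origin at the centre of its underside
- stand_top (a point): the centre of the pocket's mouth, on the stand's top face, 60 mm above the counter; x along the pocket's long side
- shelf: fixed white MDF swab shelf standing on the counter, 160 deep (x) x 460 wide (y) x 120 mm high, open front and back, boards 16 mm. Origin at the centre of its underside, x pointing away from the robot, y along its length
- clamp_low: fixed white block just in front of the shelf on the counter (bottom door-guide clamp), 70 x 80 mm, with a face that slopes 30 degrees down towards the robot and carries the lower screw head. Origin at the centre of its underside; it may stand before the left or the right half of the shelf
- clamp_top: fixed white flat block on the shelf's top board (top door-guide clamp), 76 x 80 x 20 mm high, carrying the upper screw head facing straight up. Origin at the centre of its underside; it may stand on the left or the right half
- slot_low (a point): the lower screw's slot; its axis leans 30 degrees from vertical towards the robot's side. Site at the centre of the slot's mouth, on the head's face; turns with the head: x along the slot, y across it, z out of the head along the screw's axis. Metal disc head 60 mm across, 15 mm proud of its block; closed straight slot 40 long, 8.5 wide, 10 mm deep.
- slot_top (a point): the upper screw's slot; its axis is vertical, face about 155 mm above the counter. Site at the centre of the slot's mouth, on the head's face; turns with the head: x along the slot, y across it, z out of the head along the screw's axis. Metal disc head 60 mm across, 15 mm proud of its block; closed straight slot 40 long, 8.5 wide, 10 mm deep.
- screw_low (a joint): lower screw head, rad: 0 = slot square to the shelf's front, grows as the head is turned clockwise seen from outside, 1.57 = slot parallel to the shelf's long front edge (locked). It turns on to a stop at 2.3, stays where it is left and turns against about 0.1 N m; it starts between 0.3 and 0.7.
- screw_top (a joint): upper screw head, rad: 0 = slot square to the shelf's front, grows as the head is turned clockwise seen from outside, 1.57 = slot parallel to the shelf's long front edge (locked). It turns on to a stop at 2.3, stays where it is left and turns against about 0.1 N m; it starts between 0.3 and 0.7.
- door_mid (a point): the centre of the frosted acrylic sliding door, 220 x 100 x 5 mm, upright in the shelf's front, covering half of it; x out of its back, y along the shelf
- denture_box: closed yellow plastic denture box, 74 x 94 x 44 mm high, loose on the counter; origin at the centre of its underside
- nail_brush: wooden nail brush lying bristles down, 45 x 100 x 32 mm high, loose on the counter in front of the shelf; origin at the centre of its underside
- hair_clip: flat metal hair clip, 22 x 85 x 12 mm high, loose on the shelf's top board; origin at the centre of its underside
- swab_jar: open glass jar, 56 mm across, 65 mm high, loose inside the shelf; origin at the centre of its underside
- tube_holder: closed cream tube holder, 54 x 64 x 72 mm high, loose inside the shelf; origin at the centre of its underside
- lotion: small closed jar, 48 mm across, 70 mm high, loose inside the shelf; origin at the centre of its underside

How it is judged:
By the outcome, as a careful person would: the job done as asked, in the order asked, and still so for the second after the job is handed in, with the robot touching nothing.
It also fails if it takes over 67 s, if anything falls off the work surface, if the arm or the gripper's body presses on something with over 40 N, if the wrist force passes 120 N, or if a joint passes its speed limit or range.

## Working session

There is one attempt and no reset: what is moved stays moved. The work goes in short steps, each a Python script; the robot and the scene stay as the last script left them, time stands still between calls to the robot, and variables do not carry over. Pictures are saved under pics/ and viewed, and the job is handed in when it is done.

```bash
ls; mkdir -p pics
python3 - <<'E'
from cell import *
import cv2
print(read_state()); print(pinch_z)
for n in ("scene","side","wrist"):
    print(n,camera_info(n)); cv2.imwrite(f"pics/{n}0.png",read_camera(n))
E
```

```text
pics
{'time': 0.0, 'joint_positions': array([-1.34760407,  0.43521443,  0.02498523,  1.57410218, -0.0116097 ,
        1.13404812, -0.07511408]), 'qvel': array([ 0.00052066, -0.00143042, -0.00059134,  0.00046214, -0.00050859,
       -0.00044884, -0.00037859]), 'tau': array([ 3.65394935e-04, -6.70471072e+01,  1.02412842e+00, -3.16217172e+01,
        1.52819173e-02,  1.23755421e-02, -9.23221819e-06]), 'ee_pos': array([0.19992783, 0.59160497, 0.23052949]), 'ee_rot': array([ 2.55152765e+00,  1.83102189e+00, -1.93642399e-03]), 'contact_force': array([-0.23865478, -0.18986352, -0.44926785]), 'moment': array([ 0.05379685,  0.00325147, -0.00745337]), 'grip_width': 0.08569361923542779}
-0.0187
scene {'fx': 474.7042056863704, 'fy': 474.7042056863704, 'cx': 252.43804778285562, 'cy': 195.62331120122434, 'rvec': array([ 1.61526526,  1.58122182, -0.86990954]), 'tvec': array([-0.03419916, -0.19044991,  1.82677415])}
side {'fx': 414.43227755385095, 'fy': 414.43227755385095, 'cx': 255.0268316611116, 'cy': 193.92686094003105, 'rvec': array([ 2.29257048, -0.86183562,  0.3121245 ]), 'tvec': array([-0.43213319,  0.36968916,  0.85350767])}
wrist {'fx': 317.9934881364346, 'fy': 317.9934881364346, 'cx': 255.737019293504, 'cy': 190.04372210232177, 'rvec': array([-2.32429097, -1.667159  , -0.27497406]), 'tvec': array([-0.62546474, -0.04194983,  0.3812687 ])}
```

View pics/scene0.png

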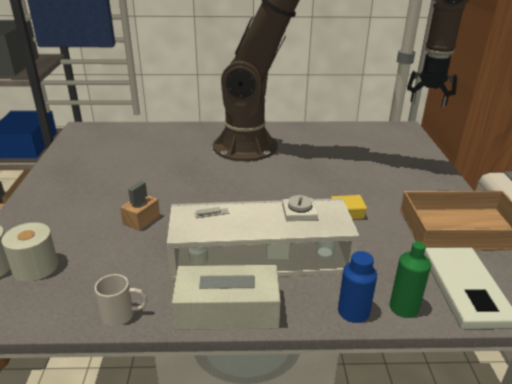

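View pics/side0.png

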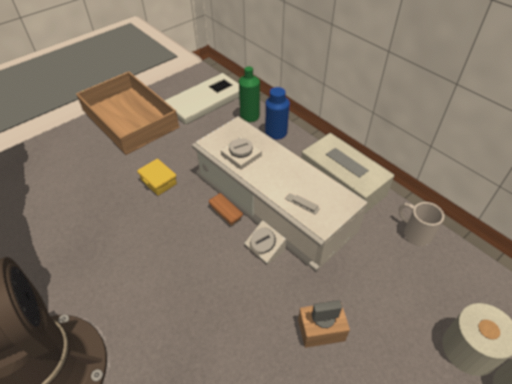

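View pics/wrist0.png

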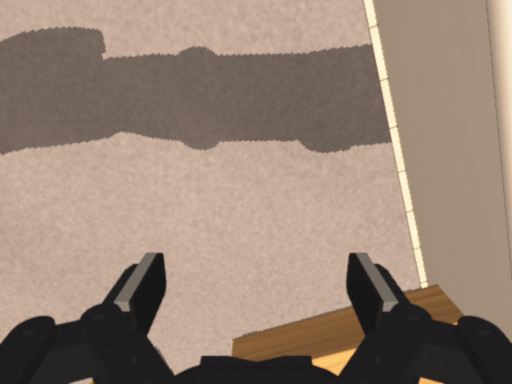

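Scene: the key and stand are at about (138,205), with the top clamp near (300,205). In the side picture the stand is at about (325,322), the low clamp at (264,242) and the top screw at (240,150). Enlarging next.

Run:
```python
import cv2
a=cv2.imread("pics/side0.png")
def up(im,x,y,w,h,s,n): cv2.imwrite(n,cv2.resize(im[y:y+h,x:x+w],None,fx=s,fy=s,interpolation=cv2.INTER_CUBIC))
up(a,190,120,190,140,4,"pics/side_a.png")
up(a,285,285,90,70,8,"pics/side_b.png")
s=cv2.imread("pics/scene0.png")
up(s,110,170,260,110,3,"pics/scene_a.png")
```

```text
(no output)
```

View pics/side_a.png

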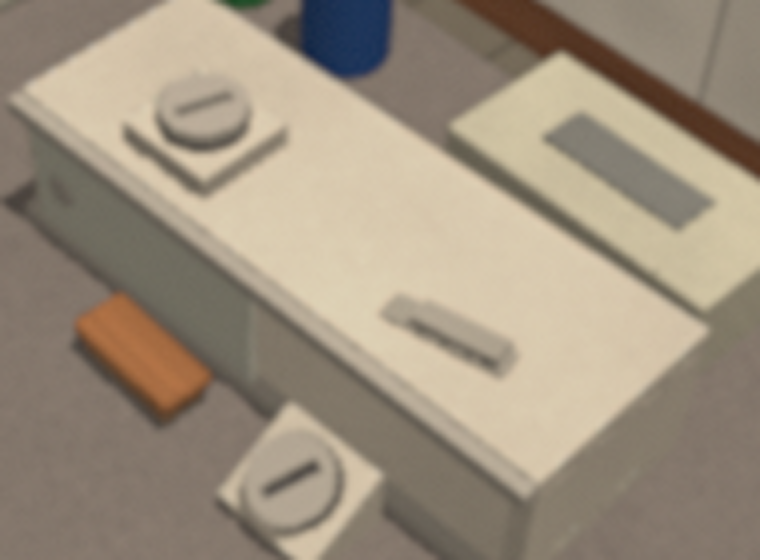

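View pics/side_b.png

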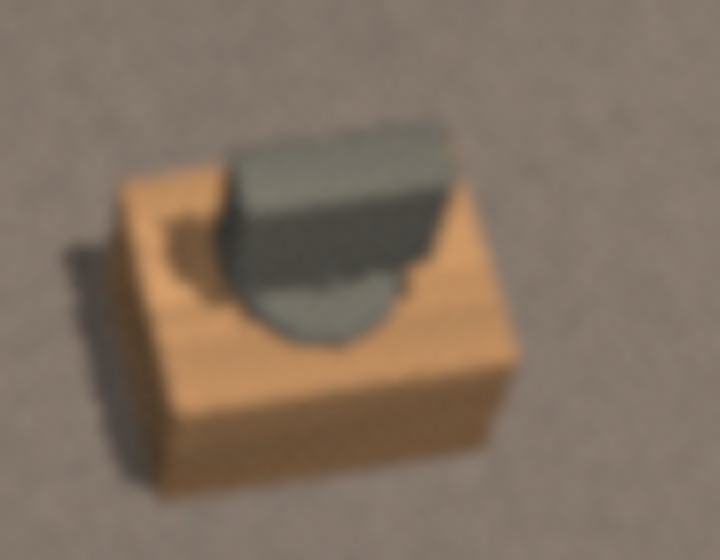

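View pics/scene_a.png

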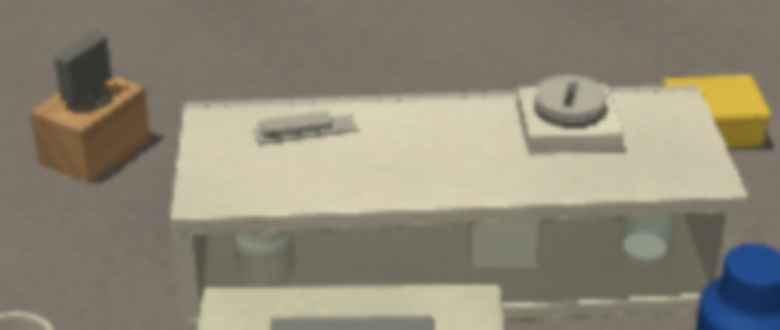

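```bash
cat > h.py <<'E'
import numpy as np, cv2
from scipy.spatial.transform import Rotation as R
def ray(ci,px):
    Rm=cv2.Rodrigues(np.array(ci['rvec']))[0]; t=np.array(ci['tvec'])
    d=Rm.T@np.array([(px[0]-ci['cx'])/ci['fx'],(px[1]-ci['cy'])/ci['fy'],1.]); return -Rm.T@t,d/np.linalg.norm(d)
def onz(ci,px,z):
    o,d=ray(ci,px); return o+d*(z-o[2])/d[2]
def proj(ci,P):
    Rm=cv2.Rodrigues(np.array(ci['rvec']))[0]; p=Rm@np.array(P)+np.array(ci['tvec'])
    return np.array([ci['fx']*p[0]/p[2]+ci['cx'],ci['fy']*p[1]/p[2]+ci['cy']])
def tri(obs):
    A=np.zeros((3,3));b=np.zeros(3)
    for ci,px in obs:
        o,d=ray(ci,px);M=np.eye(3)-np.outer(d,d);A+=M;b+=M@o
    return np.linalg.solve(A,b)
def att(yaw,tilt=0,axis=(0,1,0)):
    "tool down with tool x at yaw in world; then world-frame tilt"
    c,s=np.cos(yaw),np.sin(yaw)
    M=np.array([[c,s,0],[s,-c,0],[0,0,-1.]])
    return (R.from_rotvec(np.array(axis)*tilt)*R.from_matrix(M)).as_rotvec()
E
python3 - <<'E'
from cell import *; from h import *
c=camera_info('side'); w=camera_info('wrist'); s=camera_info('scene')
np.set_printoptions(precision=4,suppress=True)
print('stand',[onz(c,p,.06) for p in [(300.4,307.9),(307.5,336.9),(350,330),(343.7,307.5)]])
print('top',[onz(c,p,.155) for p in [(234.25,147.25),(247.5,143.5)]], onz(s,(110+570/3,170+95/3),.155))
print('low',[onz(c,p,.07) for p in [(256.25,243.25),(270,235.75)]])
print('shelf edge',[onz(c,(190+x/4,120+y/4),.12) for x,y in [(15,98),(530,490),(707,328)]])
print('wrist cam center/dir',ray(w,(256,190)), 'tool z', R.from_rotvec(read_state()['ee_rot']).as_matrix())
E
```

```text
stand [array([ 0.4735, -0.2616,  0.06  ]), array([ 0.4397, -0.3155,  0.06  ]), array([ 0.5153, -0.3626,  0.06  ]), array([ 0.5431, -0.3215,  0.06  ])]
top [array([0.623 , 0.1375, 0.155 ]), array([0.6579, 0.1257, 0.155 ])] [0.643  0.1356 0.155 ]
low [array([ 0.5072, -0.0807,  0.07  ]), array([ 0.5461, -0.0862,  0.07  ])]
shelf edge [array([0.5701, 0.2502, 0.12  ]), array([ 0.5963, -0.2019,  0.12  ]), array([ 0.7617, -0.192 ,  0.12  ])]
wrist cam center/dir (array([0.1217, 0.6198, 0.3735]), array([ 0.3059, -0.1041, -0.9464])) tool z [[ 0.3202  0.9474 -0.0003]
 [ 0.9474 -0.3202 -0.0012]
 [-0.0012  0.0001 -1.    ]]
```

Run:
```python
from cell import *; from h import *
import json
def tf(v): return [float(x) for x in v]
views={}
a=np.radians(3.3); sy=(-np.sin(a),np.cos(a),0)
def look(n,p,o):
    try: goto(p,o)
    except IKError as e: print(n,'IK',e); return
    pause(0.15)
    c=camera_info('wrist'); im=read_camera('wrist'); cv2.imwrite(f'pics/{n}.png',im)
    s=read_state(); print(n,s['time'],s['ee_pos'],s['joint_positions'].round(2))
    views[n]={k:(float(v) if np.isscalar(v) else tf(v)) for k,v in c.items()}
look('w_top',[.641,.131,.27],att(np.radians(71)))
ax=R.from_rotvec(np.array(sy)*np.radians(-30)).apply([0,0,1])
look('w_low',np.array([.528,-.083,.065])+.11*ax,att(np.radians(71),np.radians(-30),sy))
look('w_stand',[.493,-.315,.22],att(np.radians(54)))
json.dump(views,open('views.json','w'))
```

```text
w_top 2.6333 [0.6408178  0.1318352  0.26996114] [-0.52  0.47  0.37  1.46 -0.17  1.25  1.1 ]
w_low 3.9917 [ 0.474598   -0.08556434  0.16074428] [-0.21  0.09  0.39  2.45 -1.    0.17  2.36]
w_stand 5.1333 [ 0.4929686  -0.31335281  0.21955113] [-0.11  0.47  0.86  1.74 -0.4   1.11  1.82]
```

View pics/w_top.png

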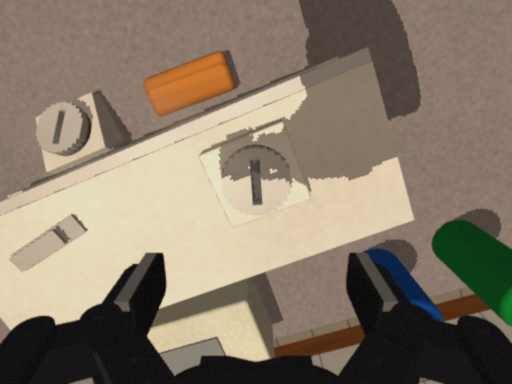

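View pics/w_low.png

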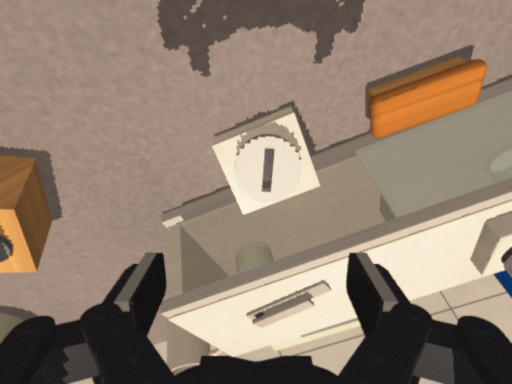

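View pics/w_stand.png

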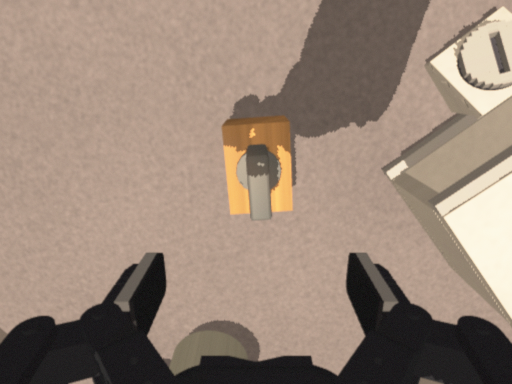

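Run:
```python
import cv2
def up(n,x,y,w,h,s): 
    im=cv2.imread(f'pics/{n}.png')
    return cv2.resize(im[y:y+h,x:x+w],(400,300),interpolation=cv2.INTER_CUBIC)
import numpy as np
A=up('w_top',190,115,133.33,100,3) if 0 else up('w_top',190,120,132,99,3)
B=up('w_low',200,105,132,99,3); C=up('w_stand',192,118,132,99,3)
D=up('w_stand',412,0,100,75,4)
cv2.imwrite('pics/zoom.png',np.vstack([np.hstack([A,B]),np.hstack([C,D])]))
```

```text
(no output)
```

View pics/zoom.png

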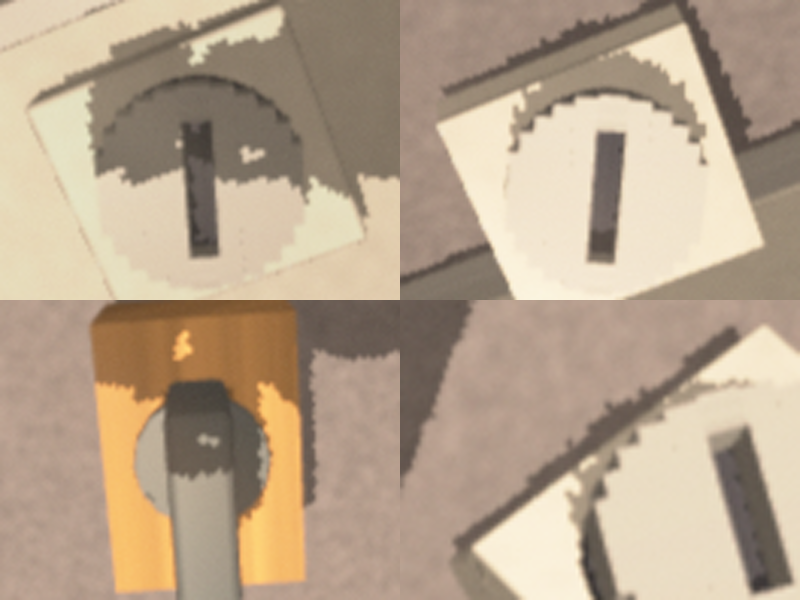

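Run:
```python
from cell import *; from h import *
import json
np.set_printoptions(precision=4,suppress=True)
V=json.load(open('views.json'));k=.33
T=V['w_top'];L=V['w_low'];S=V['w_stand']
t=[onz(T,(190+k*x,120+k*y),.155) for x,y in [(197,123),(204,257)]]
d=t[1]-t[0];print('top',t,(t[0]+t[1])/2,np.linalg.norm(d),np.degrees(np.arctan2(d[1],d[0])))
l1=[(200+k*212,105+k*132),(200+k*201,105+k*262)]
l2=[(412+.25*328,.25*131),(412+.25*374,.25*289)]
P=[tri([(L,a),(S,b)]) for a,b in zip(l1,l2)]
d=P[1]-P[0];print('low',P,(P[0]+P[1])/2,np.linalg.norm(d))
print('resid',[proj(T,p) for p in P])
c=[onz(S,(192+k*x,118+k*y),.06) for x,y in [(92,25),(298,8),(305,280),(117,292)]]
print('stand',c,np.mean(c,0),[np.linalg.norm(c[i]-c[(i+1)%4]) for i in range(4)])
for i,j in((0,3),(1,2),(1,0),(2,3)):
    e=c[j]-c[i];print(np.degrees(np.arctan2(e[1],e[0])))
# shelf edge front-top z=.12 in w_top
e=[onz(T,p,.12) for p in [(0,203),(303,75)]];print(e)
# scene: project centre
print(proj(camera_info('side'),t[0]),proj(camera_info('side'),P[0]),proj(camera_info('side'),P[1]))
im=cv2.imread('pics/w_stand.png');A=cv2.resize(im[110:230,200:310],None,fx=5,fy=5,interpolation=cv2.INTER_CUBIC)
cv2.imwrite('pics/z2.png',A)
im=cv2.imread('pics/w_top.png');A=cv2.resize(im[60:240,0:330],None,fx=2.4,fy=2.4,interpolation=cv2.INTER_CUBIC)
cv2.imwrite('pics/z3.png',A)
```

```text
top [array([0.6211, 0.1395, 0.155 ]), array([0.6591, 0.1286, 0.155 ])] [0.6401 0.1341 0.155 ] 0.039450449794534284 -16.080619529885297
low [array([ 0.5208, -0.0596,  0.038 ]), array([ 0.5524, -0.0751,  0.0559])] [ 0.5366 -0.0673  0.0469] 0.039469043007027936
resid [array([ 62.7338, 110.8934]), array([ 55.734 , 143.9913])]
stand [array([ 0.44  , -0.3114,  0.06  ]), array([ 0.4732, -0.2568,  0.06  ]), array([ 0.5498, -0.3055,  0.06  ]), array([ 0.5159, -0.3597,  0.06  ])] [ 0.4948 -0.3084  0.06  ] [np.float64(0.06390482748450606), np.float64(0.09076585180948048), np.float64(0.06392887316162359), np.float64(0.08994308691585358)]
-32.44821324330131
-32.42591740437004
-121.29428950750113
-122.03218864402376
[array([ 0.5879, -0.1151,  0.12  ]), array([0.5708, 0.2007, 0.12  ])]
[233.2036 147.1702] [254.8337 242.2241] [268.7333 234.9143]
```

View pics/z2.png

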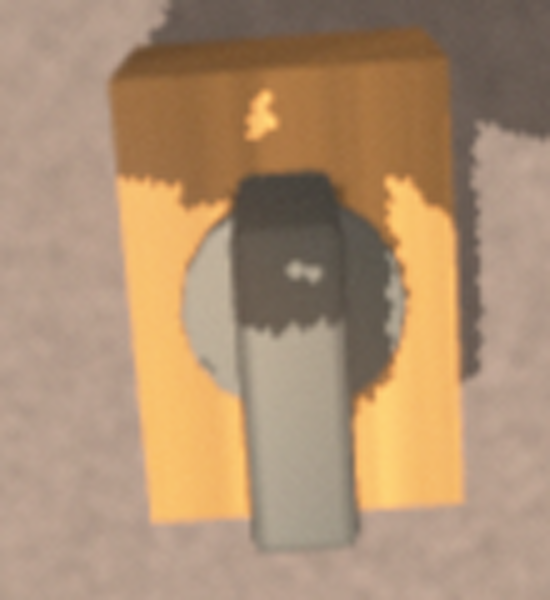

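View pics/z3.png

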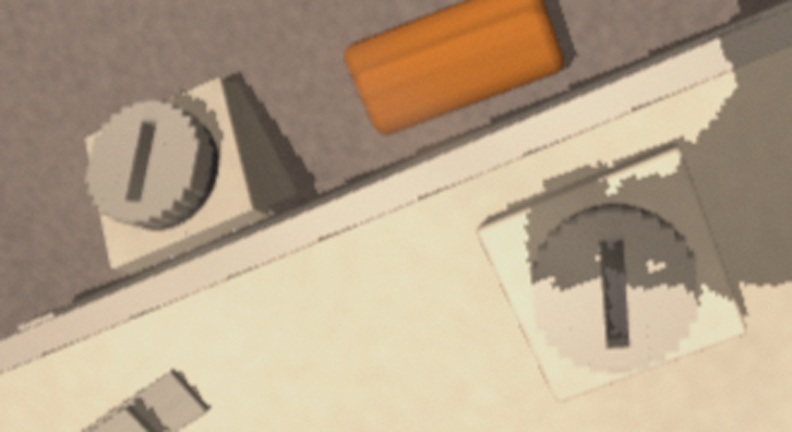

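```bash
cat >> h.py <<'E'
A=np.radians(3.1)
SX=np.array([np.cos(A),np.sin(A),0]);SY=np.array([-np.sin(A),np.cos(A),0]);Z=np.array([0,0,1.])
N_LOW=-.5*SX+np.cos(np.pi/6)*Z; U_LOW=np.cos(np.pi/6)*SX+.5*Z
P_LOW=np.array([.5366,-.0673,.0469]); P_TOP=np.array([.6401,.1341,.155])
KZ=.065  # key z at TCP
def keypose(tip,n,kx,flip=-1):
    "tool pose holding key with tip, axis n, key x dir kx; tool x = flip*key y"
    ky=np.cross(n,kx); tx=flip*ky; tz=-n; ty=np.cross(tz,tx)
    return np.array(tip)+KZ*n, R.from_matrix(np.c_[tx,ty,tz]).as_rotvec()
def slotdir(u,n,q): # slot x at joint q (clockwise from outside)
    return np.cos(q)*u-np.sin(q)*np.cross(n,u)
def kd(deg): a=np.radians(deg); return np.array([np.cos(a),np.sin(a),0])
E
python3 - <<'E'
from cell import *; from h import *
import json
np.set_printoptions(precision=3,suppress=True)
S=json.load(open('views.json'))['w_stand']
c=[onz(S,(200+x/5,110+y/5),.12) for x,y in [(238,228),(338,230),(357,545),(252,548)]]
print(c,np.mean(c,0))
for i,j in((0,3),(1,2),(0,1),(3,2)):
    e=c[j]-c[i];print(np.linalg.norm(e),np.degrees(np.arctan2(e[1],e[0])))
for f in (-1,1):
    print('stand',f,ik(*keypose([.4948,-.3084,.01],Z,kd(-32.4),f)))
    for q in (.45,1.0,1.7): print('low',f,q,ik(*keypose(P_LOW-.01*N_LOW,N_LOW,slotdir(U_LOW,N_LOW,q),f)))
    print('low up',f,ik(*keypose(P_LOW+.06*N_LOW,N_LOW,slotdir(U_LOW,N_LOW,.45),f)))
    for q in (.335,1.0,1.7): print('top',f,q,ik(*keypose(P_TOP-.01*Z,Z,slotdir(SX,Z,q),f)))
E
```

```text
[array([ 0.467, -0.3  ,  0.12 ]), array([ 0.476, -0.287,  0.12 ]), array([ 0.521, -0.316,  0.12 ]), array([ 0.511, -0.33 ,  0.12 ])] [ 0.494 -0.308  0.12 ]
0.054198792286255786 -33.94363628174658
0.053451216697480604 -31.857907514838484
0.015525313143078034 52.872622580922815
0.017446876927013157 55.79607192440494
stand -1 [-0.227  0.835  1.145  1.9   -0.9    1.039 -0.819]
low -1 0.45 [ 0.907  0.497 -1.034  2.381  1.765  0.377  2.692]
low -1 1.0 [ 0.907  0.497 -1.034  2.381  1.765  0.377  2.142]
low -1 1.7 [ 0.907  0.497 -1.034  2.381  1.765  0.377  1.442]
low up -1 [-0.6    0.101  0.778  2.486 -1.21   0.187 -0.652]
top -1 0.335 [-0.974  0.83   1.311  1.582 -0.814  1.372 -1.424]
top -1 1.0 [-0.932  0.736  1.15   1.579 -0.692  1.287 -2.192]
top -1 1.7 [-0.184  0.507 -0.159  1.512  0.085  1.13   2.706]
stand 1 [-0.014  0.631  0.714  1.884 -0.55   0.832  1.992]
low 1 0.45 [ 0.907  0.497 -1.034  2.381  1.765  0.377 -0.45 ]
low 1 1.0 [ 0.907  0.497 -1.034  2.381  1.765  0.377 -1.   ]
low 1 1.7 [ 0.907  0.497 -1.034  2.381  1.765  0.377 -1.7  ]
low up 1 [-0.454  0.095  0.607  2.478 -1.148  0.164  2.415]
top 1 0.335 [-0.778  0.591  0.795  1.567 -0.446  1.173  1.398]
top 1 1.0 [-0.838  0.631  0.916  1.572 -0.526  1.202  0.804]
top 1 1.7 [-0.909  0.703  1.086  1.578 -0.645  1.259  0.209]
```

Run:
```python
from cell import *; from h import *
np.set_printoptions(precision=4,suppress=True)
def st(n):
    s=read_state();print(n,round(s['time'],2),s['ee_pos'],'F',s['contact_force'].round(1),'M',s['moment'].round(2),'g',round(s['grip_width'],4),'q',s['joint_positions'].round(3))
p,o=keypose([.4945,-.3082,.01],Z,kd(-32.6),1)
goto(p+[0,0,.08],o); st('above')
line_to(p,feed=.12); st('down')
set_gripper(0.0,100); st('grip')
line_to(p+[0,0,.13],feed=.15); st('lift')
cv2.imwrite('pics/s_lift.png',read_camera('side')); cv2.imwrite('pics/w_lift.png',read_camera('wrist'))
print(ik(*keypose(P_LOW+.06*N_LOW,N_LOW,slotdir(U_LOW,N_LOW,.45),1)),ik(*keypose(P_LOW-.008*N_LOW,N_LOW,slotdir(U_LOW,N_LOW,.45),1)))
```

```text
above 5.5 [ 0.4939 -0.3075  0.1549] F [ 0.2 -0.6  0.7] M [ 0.01 -0.07 -0.02] g 0.0851 q [-0.076  0.534  0.796  1.817 -0.452  0.984  1.91 ]
down 6.32 [ 0.495  -0.3088  0.0758] F [-0.1 -0.   0.1] M [0.04 0.01 0.  ] g 0.0856 q [-0.015  0.63   0.714  1.884 -0.549  0.832  1.988]
grip 6.95 [ 0.4947 -0.3084  0.0753] F [-1.5  0.7  5. ] M [ 0.09  0.13 -0.04] g 0.0168 q [-0.014  0.63   0.714  1.885 -0.549  0.832  1.989]
lift 7.97 [ 0.4941 -0.3077  0.2041] F [-0.5  0.  -1. ] M [ 0.    0.03 -0.01] g 0.0169 q [-0.108  0.481  0.838  1.762 -0.4    1.08   1.868]
[-0.4818  0.0958  0.6389  2.4794 -1.1605  0.1677  2.4294] [ 0.909   0.4897 -1.0336  2.3819  1.7553  0.371  -0.4418]
```

Run:
```python
import cv2,numpy as np
a=cv2.imread('pics/s_lift.png');b=cv2.imread('pics/w_lift.png')
cv2.imwrite('pics/lift2.png',np.hstack([cv2.resize(a[180:330,260:410],(390,390)),cv2.resize(b[90:384,110:404],(390,390))]))
```

```text
(no output)
```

View pics/lift2.png

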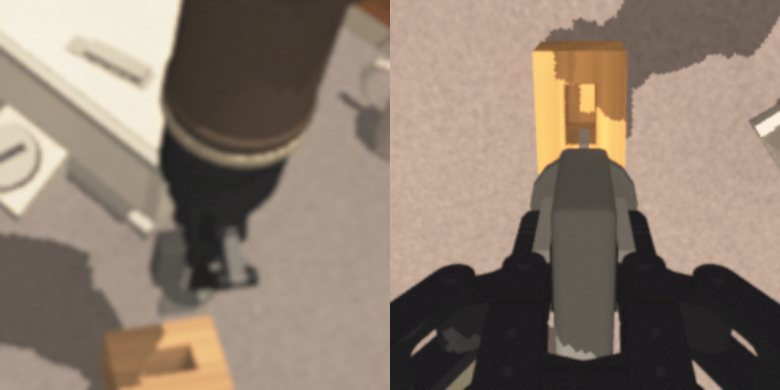

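```bash
cat >> h.py <<'E'
from cell import *
np.set_printoptions(precision=4,suppress=True)
def st(n):
    s=read_state();print(n,round(s['time'],2),s['ee_pos'],'F',s['contact_force'].round(1),'M',s['moment'].round(2),'g',round(s['grip_width'],4),'q',s['joint_positions'].round(3));return s
def low(off,q=.45): return keypose(P_LOW+off*N_LOW,N_LOW,slotdir(U_LOW,N_LOW,q),1)
def top(off,q=.335): return keypose(P_TOP+off*Z,Z,slotdir(SX,Z,q),1)
E
python3 - <<'E'
from h import *
for o in (.2,.15,.12,.09,.06,.04,.02,0): print(o,ik(*low(o)))
p,o=low(.15); goto(p,o); st('up')
for o in (.15,.09,.06,.04,.02,0,-.008): print(o,ik(*low(o)))
E
```

```text
0.2 [-0.042  -0.2661  0.1352  2.365  -0.0807  0.5236  1.332 ]
0.15 [-0.1693 -0.1607  0.2513  2.4161 -0.0895  0.3637  1.3396]
0.12 [-0.3218 -0.0955  0.4076  2.445  -0.1368  0.2682  1.3914]
0.09 [-0.5614 -0.0206  0.6799  2.4731 -0.4209  0.1836  1.6916]
0.06 [-0.4818  0.0958  0.6389  2.4794 -1.1605  0.1677  2.4294]
0.04 [ 0.886   0.2776 -0.9063  2.3918  1.2997  0.168  -0.02  ]
0.02 [ 0.9545  0.3934 -1.0399  2.3861  1.5718  0.2883 -0.2742]
0 [ 0.9193  0.4614 -1.0329  2.3838  1.7132  0.3458 -0.4052]
up 9.04 [ 0.4301 -0.0739  0.2335] F [-0.2 -0.5 -1.4] M [-0.08  0.72 -0.01] g 0.017 q [-0.169 -0.16   0.253  2.414 -0.09   0.365  1.341]
0.15 [-0.1693 -0.1607  0.2513  2.4161 -0.0895  0.3637  1.3396]
0.09 [-0.2823  0.      0.3922  2.4582 -0.4612  0.1845  1.7176]
0.06 [-0.1023  0.0977  0.2126  2.4558 -0.9488  0.1223  2.1977]
0.04 [ 0.886   0.2776 -0.9063  2.3918  1.2997  0.168  -0.02  ]
0.02 [ 0.9545  0.3934 -1.0399  2.3861  1.5718  0.2883 -0.2742]
0 [ 0.9193  0.4614 -1.0329  2.3838  1.7132  0.3458 -0.4052]
-0.008 [ 0.909   0.4897 -1.0336  2.3819  1.7553  0.371  -0.4418]
```

Run:
```python
from h import *
q0=read_state()['joint_positions']
X=np.array([.886,.02,-.906,2.39,1.30,.168,-.02])
for f in (.25,.5,.75,1):
    move_joints(q0+f*(X-q0)); s=read_state()
    M=R.from_rotvec(s['ee_rot']).as_matrix(); tip=s['ee_pos']+KZ*M[:,2]; print(round(s['time'],2),s['ee_pos'],'tip',tip,'z',M[:,2])
    if tip[2]<.1: print('LOW');break
for o in (.09,.06,.05,.04,.02,0,-.008): print(o,ik(*low(o)))
```

```text
9.49 [ 0.4388 -0.1091  0.2306] tip [ 0.4718 -0.1164  0.175 ] z [ 0.5069 -0.1126 -0.8546]
9.94 [ 0.4557 -0.1226  0.2321] tip [ 0.4907 -0.1347  0.1787] z [ 0.5386 -0.1859 -0.8218]
10.39 [ 0.4776 -0.1151  0.2333] tip [ 0.5156 -0.1276  0.182 ] z [ 0.5842 -0.1917 -0.7886]
10.84 [ 0.4987 -0.089   0.2349] tip [ 0.5399 -0.098   0.1854] z [ 0.6327 -0.1391 -0.7618]
0.09 [ 1.1837  0.1536 -1.1274  2.3714  0.3332  0.1934  0.9621]
0.06 [ 0.9437  0.2162 -0.9327  2.3879  0.8539  0.1486  0.4252]
0.05 [ 0.8918  0.2403 -0.8928  2.3914  1.0687  0.1459  0.2084]
0.04 [ 0.868   0.2716 -0.8842  2.3928  1.2892  0.1591 -0.0112]
0.02 [ 0.833   0.3359 -0.8775  2.3931  1.6015  0.2027 -0.3187]
0 [ 0.6956  0.3597 -0.7336  2.3977  1.8915  0.1912 -0.614 ]
-0.008 [ 0.6855  0.3831 -0.7306  2.396   1.9562  0.2106 -0.6759]
```

Run:
```python
from h import *
goto(*low(.04)); st('a'); pause(.2); st('b')
cv2.imwrite('pics/s1.png',read_camera('side'));c=camera_info('wrist');cv2.imwrite('pics/w1.png',read_camera('wrist'))
print('slot',proj(c,P_LOW),'tip',proj(c,P_LOW+.04*N_LOW))
a=cv2.imread('pics/s1.png');b=cv2.imread('pics/w1.png')
cv2.imwrite('pics/v1.png',np.hstack([cv2.resize(a[160:290,190:320],(390,390)),cv2.resize(b[90:384,110:404],(390,390))]))
for o in (.02,0,-.008): print(o,ik(*low(o)))
```

```text
a 11.32 [ 0.4842 -0.0702  0.1377] F [ 0.7 -0.3 -0.7] M [-0.04  0.69  0.01] g 0.0166 q [ 0.865  0.271 -0.881  2.393  1.287  0.159 -0.009]
b 11.52 [ 0.4848 -0.0702  0.1394] F [ 0.2 -0.6 -1.4] M [ 0.    0.68 -0.02] g 0.0165 q [ 0.867  0.268 -0.884  2.392  1.288  0.159 -0.01 ]
slot [253.8755 186.4096] tip [253.4807 204.3442]
0.02 [ 0.7528  0.3088 -0.7773  2.3981  1.6342  0.1592 -0.3595]
0 [ 0.6603  0.3492 -0.6896  2.4     1.9361  0.1739 -0.6623]
-0.008 [ 0.619   0.3635 -0.6474  2.4006  2.0526  0.1786 -0.7797]
```

View pics/v1.png

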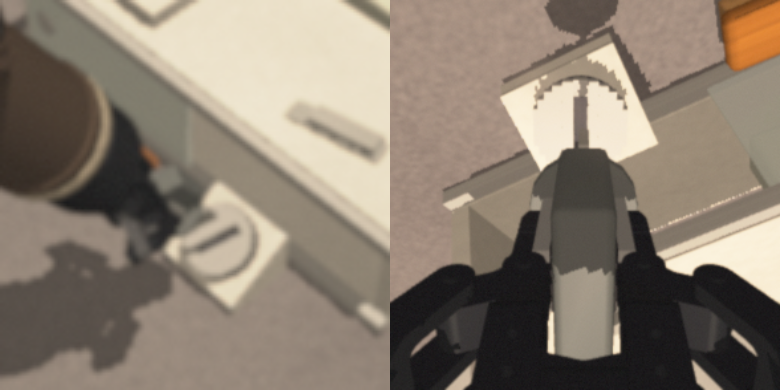

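Run:
```python
from h import *
p,o=low(-.0085); hit=line_to(p,feed=.03,guard=12); s=st('ins %s'%hit)
tip=s['ee_pos']-KZ*N_LOW; print('depth',(tip-P_LOW)@N_LOW,'along slot/across',(tip-P_LOW)@slotdir(U_LOW,N_LOW,.45),(tip-P_LOW)@np.cross(N_LOW,slotdir(U_LOW,N_LOW,.45)))
pause(.1)
a=read_camera('side');b=read_camera('wrist')
cv2.imwrite('pics/v2.png',np.hstack([cv2.resize(a[160:290,190:320],(390,390)),cv2.resize(b[90:384,110:404],(390,390))]))
```

```text
ins False 13.38 [ 0.5084 -0.0689  0.0959] F [ 0.4 -0.7 -2.1] M [-0.11  0.81 -0.09] g 0.017 q [ 0.804  0.431 -0.886  2.388  1.834  0.285 -0.538]
depth -0.008393218537254554 along slot/across 5.5546350493875574e-05 -9.652141587209285e-05
```

View pics/v2.png

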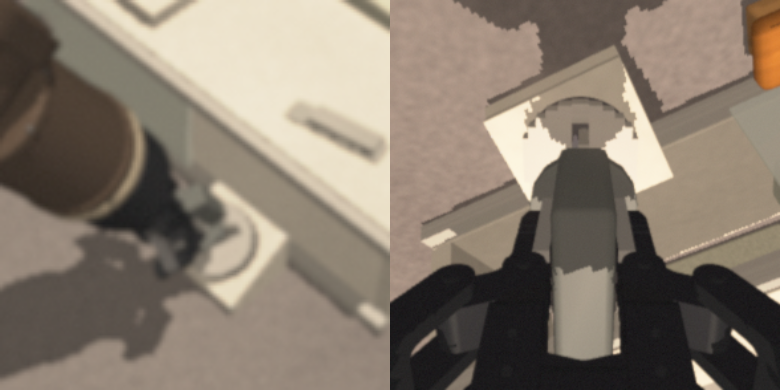

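Run:
```python
from h import *
q=read_state()['joint_positions'].copy()
j0=q[6]
for d in (.2,.45,.7,.95,1.15,1.215):
    q[6]=j0-d; move_joints(q); s=st(d)
    m=s['moment']; print('  Mz',m@N_LOW,'off',s['ee_pos']-low(-.0085)[0])
pause(.1)
b=read_camera('wrist');c=camera_info('wrist')
cv2.imwrite('pics/w3.png',b)
cv2.imwrite('pics/v3.png',cv2.resize(b,(780,585)))
```

```text
0.2 13.89 [ 0.5079 -0.0698  0.0956] F [-2.2 -3.4 -3.4] M [-1.    1.42 -0.46] g 0.0171 q [ 0.804  0.431 -0.885  2.389  1.834  0.286 -0.733]
  Mz 0.06789774226493286 off [-0.0005 -0.0009 -0.0002]
0.45 14.24 [ 0.5079 -0.0698  0.0956] F [-3.3 -5.8 -2.3] M [-1.15  1.54 -0.57] g 0.0165 q [ 0.804  0.431 -0.885  2.389  1.834  0.286 -0.983]
  Mz 0.03780464746440208 off [-0.0005 -0.0009 -0.0002]
0.7 14.59 [ 0.5079 -0.0698  0.0956] F [-3.3 -5.  -2.5] M [-1.1   1.59 -0.5 ] g 0.0169 q [ 0.804  0.431 -0.885  2.389  1.834  0.286 -1.234]
  Mz 0.07691124041186391 off [-0.0005 -0.0009 -0.0002]
0.95 14.94 [ 0.5078 -0.0695  0.0955] F [-3.9 -3.4 -3.9] M [-1.08  1.73 -0.53] g 0.017 q [ 0.804  0.431 -0.885  2.389  1.834  0.285 -1.484]
  Mz 0.03375563981718244 off [-0.0006 -0.0006 -0.0003]
1.15 15.25 [ 0.5078 -0.0689  0.0956] F [-4.1 -3.3 -3.3] M [-0.83  1.92 -0.32] g 0.0168 q [ 0.804  0.431 -0.886  2.389  1.834  0.285 -1.684]
  Mz 0.08199114100035118 off [-0.0006 -0.0001 -0.0003]
1.215 15.5 [ 0.5078 -0.0689  0.0955] F [-4.7 -3.1 -3.6] M [-0.85  1.95 -0.34] g 0.017 q [ 0.804  0.431 -0.886  2.389  1.834  0.285 -1.749]
  Mz 0.07543413186015209 off [-0.0006 -0.     -0.0003]
```

View pics/v3.png

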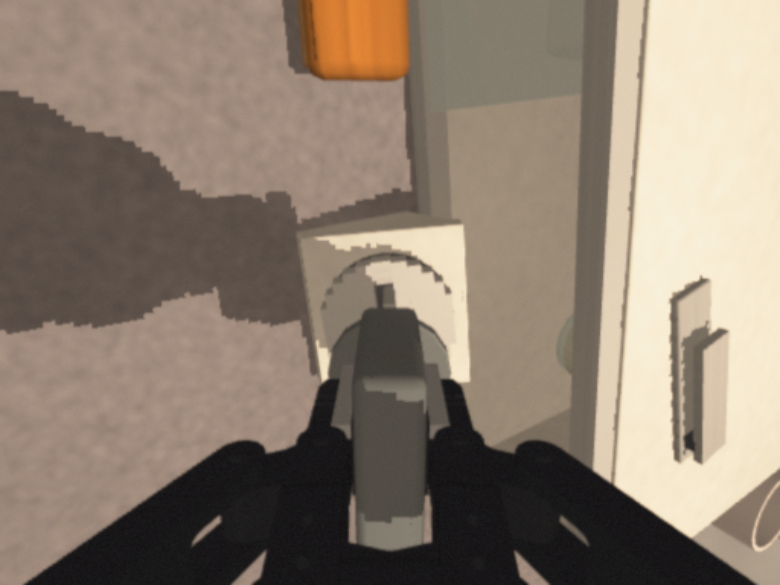

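Run:
```python
from h import *
q=read_state()['joint_positions'].copy()
q[6]+=.09; move_joints(q); s=st('relax')
Mr=R.from_rotvec(s['ee_rot']).as_matrix(); print('key q', np.arctan2(Mr[:,1]@-np.cross(N_LOW,U_LOW),Mr[:,1]@U_LOW))
p=s['ee_pos']; 
line_to(p+.03*N_LOW,feed=.06); st('out')
try: line_to(p+.055*N_LOW-.035*SY,feed=.1); st('shift')
except IKError as e: print(e)
pause(.1)
import json
c=camera_info('wrist');b=read_camera('wrist');json.dump({k:(float(v) if np.isscalar(v) else list(map(float,v))) for k,v in c.items()},open('c4.json','w'))
cv2.imwrite('pics/w4.png',b);x,y=proj(c,P_LOW).astype(int);print(x,y)
cv2.imwrite('pics/v4.png',cv2.resize(b[max(0,y-50):y+50,x-65:x+65],None,fx=6,fy=6,interpolation=cv2.INTER_CUBIC))
```

```text
relax 15.9 [ 0.5083 -0.0679  0.0959] F [-0.9 -0.3 -2.5] M [0.06 0.82 0.08] g 0.0168 q [ 0.804  0.431 -0.887  2.388  1.834  0.284 -1.659]
key q 1.5701797755206677
out 16.55 [ 0.4937 -0.0686  0.1222] F [ 0.1 -0.2 -1.8] M [-0.03  0.68  0.05] g 0.0168 q [ 0.767  0.308 -0.796  2.397  1.597  0.165 -1.446]
shift 17.3 [ 0.4827 -0.1043  0.1433] F [-0.6 -0.1 -1.5] M [-0.04  0.68  0.04] g 0.0167 q [ 1.062  0.306 -0.995  2.362  1.054  0.173 -0.798]
255 147
```

View pics/v4.png

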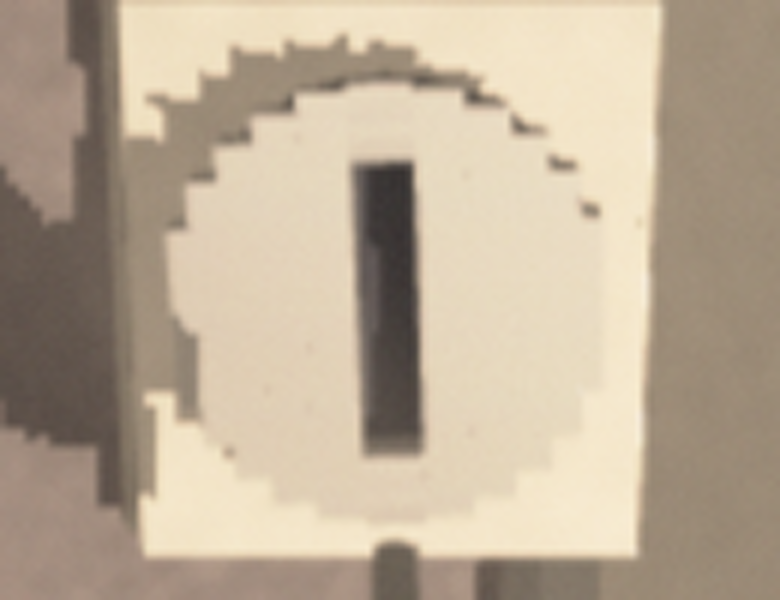

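Run:
```python
from h import *
import json
c=json.load(open('c4.json'));x0,y0=255-65,147-50
E=[]
for x,y in [(383,163),(393.5,455),(118,0),(145,550),(661,0),(638,550)]:
    o,d=ray(c,(x0+(x-2.5)/6,y0+(y-2.5)/6)); h=0 if len(E)<2 else -.015
    P=P_LOW+h*N_LOW; E.append(o+d*((P-o)@N_LOW)/(d@N_LOW))
def ang(d): return np.arctan2(d@-np.cross(N_LOW,U_LOW),d@U_LOW)
print(ang(E[1]-E[0]),ang(E[3]-E[2]),ang(E[5]-E[4]),np.linalg.norm(E[1]-E[0]),(E[0]+E[1])/2)
for o in (.1,.06,.03): print(ik(*top(o)))
```

```text
1.537117381491123 1.5672568504338422 1.5700883181629082 0.0397656367769626 [ 0.536  -0.0679  0.0466]
[ 0.3486  0.7047 -1.2246  1.2926  0.6553  1.5686  0.5082]
[ 0.3575  0.7315 -1.2145  1.3599  0.6785  1.4986  0.4823]
[ 0.3608  0.7541 -1.2048  1.4056  0.6998  1.4487  0.4618]
```

Run:
```python
from h import *
s=read_state(); p=s['ee_pos']
try: line_to(p+np.array([-.03,0,.12]),feed=.2); st('up')
except IKError as e:
    print(e)
    q=s['joint_positions'].copy(); q[1]-=.35; move_joints(q); st('upj')
print(ik(*top(.12)))
```

```text
up 19.59 [ 0.4527 -0.1036  0.2632] F [-0.2  0.1 -0.9] M [-0.04  0.68  0.01] g 0.0169 q [ 1.589 -0.099 -1.198  2.229 -0.609  0.542  0.887]
[ 0.3119  0.6501 -1.1279  1.2587  0.5787  1.5684  0.5668]
```

Run:
```python
from h import *
q0=read_state()['joint_positions']
X=np.array(ik(*top(.12)))
for f in (.35,.7,1):
    move_joints(q0+f*(X-q0)); s=read_state()
    M=R.from_rotvec(s['ee_rot']).as_matrix(); tip=s['ee_pos']+KZ*M[:,2]; print(round(s['time'],2),s['ee_pos'],'tip',tip)
    if tip[2]<.19: print('LOW');break
else:
    goto(*top(.045)); pause(.15); st('top'); 
    c=camera_info('wrist');b=read_camera('wrist');print(proj(c,P_TOP),proj(c,P_TOP+.045*Z)); cv2.imwrite('pics/w5.png',b)
    cv2.imwrite('pics/v5.png',cv2.resize(b[100:300,120:387],(780,584)))
    for o in (.02,0,-.0085): print(ik(*top(o)))
```

```text
20.26 [0.5033 0.0296 0.3274] tip [0.5215 0.0491 0.2681]
20.91 [0.5595 0.0838 0.3526] tip [0.5639 0.0978 0.2893]
21.49 [0.6396 0.1333 0.3397] tip [0.6395 0.1333 0.2747]
top 22.04 [0.6409 0.1341 0.268 ] F [-0.4 -0.3 -1.2] M [-0.03  0.    0.01] g 0.017 q [ 0.328  0.693 -1.11   1.383  0.617  1.432  0.523]
[253.6075 183.9819] [253.3406 203.4859]
[ 0.3272  0.7136 -1.0992  1.4228  0.6349  1.3871  0.5061]
[ 0.3264  0.7289 -1.0903  1.4503  0.6497  1.3531  0.4929]
[ 0.3257  0.7356 -1.0861  1.4615  0.6562  1.3388  0.4872]
```

View pics/v5.png

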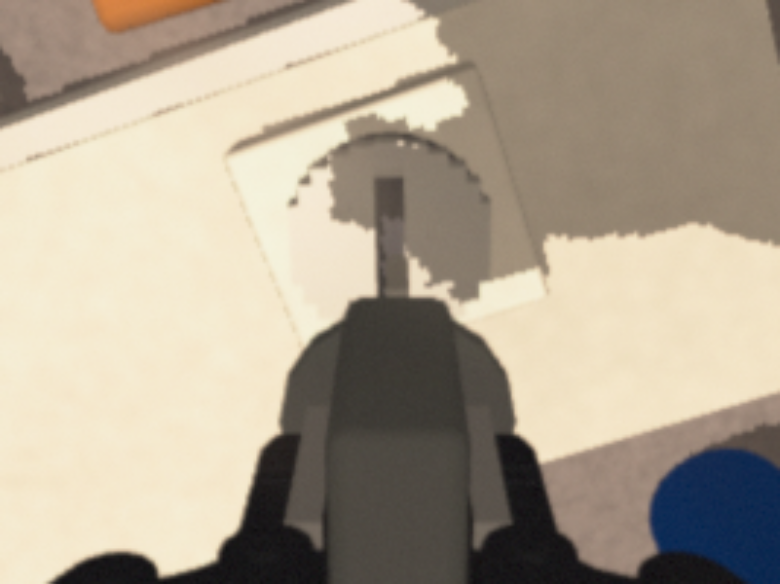

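Run:
```python
from h import *
hit=line_to(top(-.0085)[0],feed=.035,guard=12); s=st('ins %s'%hit)
if not hit or s['ee_pos'][2]-KZ<.149:
    q=s['joint_positions'].copy(); j0=q[6]
    for d in (.25,.6,.95,1.25,1.36):
        q[6]=j0-d; move_joints(q); s=st(d)
    Mr=R.from_rotvec(s['ee_rot']).as_matrix();print('key q',np.arctan2(Mr[:,1]@-SY,Mr[:,1]@SX))
```

```text
ins False 23.77 [0.6402 0.1341 0.2117] F [ 0.2 -0.2 -1.9] M [-0.08  0.06  0.  ] g 0.017 q [ 0.326  0.736 -1.086  1.461  0.656  1.339  0.487]
0.25 24.12 [0.6398 0.1332 0.2116] F [-2.1 -3.4 -0.2] M [-1.16  0.84  0.07] g 0.0165 q [ 0.326  0.735 -1.086  1.462  0.657  1.34   0.241]
0.6 24.54 [0.6398 0.1331 0.2115] F [-3.1 -4.7  0.6] M [-1.35  0.98  0.12] g 0.0169 q [ 0.326  0.735 -1.086  1.462  0.657  1.341 -0.109]
0.95 24.97 [0.6396 0.1331 0.2114] F [-4.  -4.9 -0.4] M [-1.2   1.08  0.04] g 0.0166 q [ 0.326  0.735 -1.086  1.462  0.656  1.341 -0.459]
1.25 25.36 [0.6394 0.1337 0.2114] F [-4.1 -2.9 -2.1] M [-0.92  1.12  0.04] g 0.0169 q [ 0.326  0.736 -1.086  1.462  0.656  1.34  -0.759]
1.36 25.61 [0.6394 0.1339 0.2113] F [-4.  -3.2 -1.9] M [-0.81  1.17  0.01] g 0.017 q [ 0.326  0.736 -1.086  1.462  0.656  1.34  -0.87 ]
key q 1.6919621488765146
```

Run:
```python
from h import *
q=read_state()['joint_positions'].copy()
q[6]+=.12; move_joints(q); s=st('relax'); p=s['ee_pos']
line_to(p+.03*Z,feed=.08)
line_to(p+.055*Z-.035*SY,feed=.12); st('shift'); pause(.1)
import json
c=camera_info('wrist');b=read_camera('wrist');json.dump({k:(float(v) if np.isscalar(v) else list(map(float,v))) for k,v in c.items()},open('c6.json','w'))
cv2.imwrite('pics/w6.png',b);x,y=proj(c,P_TOP).astype(int);print(x,y)
cv2.imwrite('pics/v6.png',cv2.resize(b[max(0,y-50):y+50,x-65:x+65],None,fx=6,fy=6,interpolation=cv2.INTER_CUBIC))
```

```text
relax 25.86 [0.6399 0.1346 0.2117] F [-0.2 -0.6 -1.1] M [-0.05 -0.04  0.02] g 0.0171 q [ 0.326  0.736 -1.087  1.461  0.656  1.339 -0.751]
shift 26.9 [0.6417 0.0994 0.2665] F [ 0.2 -0.6 -2.1] M [ 0.03 -0.04 -0.02] g 0.017 q [ 0.386  0.69  -1.116  1.395  0.615  1.431 -0.666]
255 147
```

View pics/v6.png

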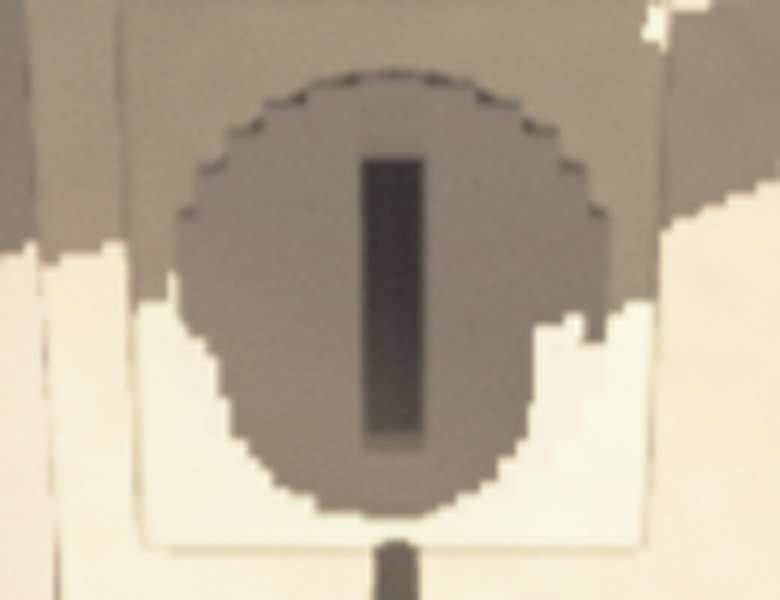

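Run:
```python
from h import *
p=read_state()['ee_pos']; line_to(p+[0,0,.06],feed=.2)
def stand(off): return keypose([.4945,-.3082,.01+off],Z,kd(-32.6),1)
print(ik(*stand(0)))
q0=read_state()['joint_positions']; X=np.array(ik(*stand(.16))); print(q0,X)
for f in (.33,.67,1):
    move_joints(q0+f*(X-q0)); s=read_state()
    M=R.from_rotvec(s['ee_rot']).as_matrix(); tip=s['ee_pos']+KZ*M[:,2]; print(round(s['time'],2),s['ee_pos'],'tip',tip)
    if tip[2]<.15: print('LOW');break
print(ik(*stand(.06)),ik(*stand(0)))
```

```text
[ 1.2015  0.8918 -1.2154  1.7812  0.9182  1.1636  0.6883]
[ 0.3744  0.6518 -1.1315  1.296   0.5816  1.539  -0.6302] [ 1.1567  0.5795 -1.0628  1.6158  0.5261  1.2622  1.0002]
28.16 [ 0.6286 -0.049   0.2955] tip [ 0.6287 -0.0493  0.2305]
28.82 [ 0.5778 -0.1897  0.2655] tip [ 0.578  -0.1899  0.2005]
29.47 [ 0.4955 -0.3066  0.2355] tip [ 0.4956 -0.3066  0.1705]
[ 1.1131  0.6719 -0.9916  1.7367  0.6293  1.0868  0.9136] [ 1.0761  0.7352 -0.9328  1.7906  0.7023  0.9865  0.8556]
```

Run:
```python
from h import *
def stand(off): return keypose([.4945,-.3082,.01+off],Z,kd(-32.6),1)
goto(*stand(.07)); pause(.2); st('above')
hit=line_to(stand(.0005)[0],feed=.06,guard=10); s=st('down %s'%hit)
b=read_camera('wrist'); a=read_camera('side')
cv2.imwrite('pics/v7.png',np.hstack([cv2.resize(a[250:380,260:390],(390,390)),cv2.resize(b[60:354,110:404],(390,390))]))
```

```text
above 30.12 [ 0.4963 -0.308   0.1473] F [-0.8  0.5 -2.2] M [0.02 0.01 0.  ] g 0.017 q [ 1.118  0.66  -1.002  1.724  0.617  1.105  0.923]
down False 31.43 [ 0.4948 -0.3083  0.0758] F [-0.4  1.  -1.9] M [-0.03 -0.02 -0.  ] g 0.0168 q [ 1.078  0.736 -0.937  1.79   0.704  0.989  0.854]
```

View pics/v7.png

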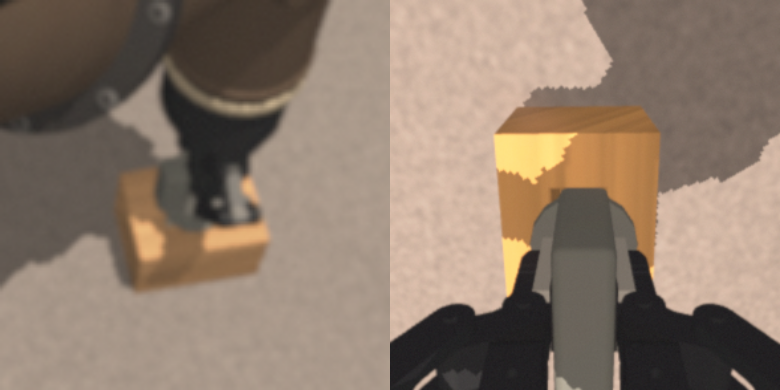

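Run:
```python
from h import *
set_gripper(.085); st('open')
p=read_state()['ee_pos']; line_to(p+[0,0,.15],feed=.15); pause(.1)
b=read_camera('wrist')
q=read_state()['joint_positions'].copy(); q[1]-=.7; move_joints(q); st('park')
a=read_camera('side')
cv2.imwrite('pics/s8.png',a)
cv2.imwrite('pics/v8.png',np.hstack([cv2.resize(a[110:370,180:400],(440,520),interpolation=cv2.INTER_CUBIC),cv2.resize(b[80:280,160:300],(350,520))]))
```

```text
open 32.19 [ 0.4945 -0.3082  0.0755] F [ 0.9 -1.   0.3] M [0.02 0.   0.01] g 0.085 q [ 1.078  0.736 -0.937  1.79   0.704  0.989  0.854]
park 34.74 [ 0.4599 -0.2338  0.5451] F [ 0.6 -1.1 -0.7] M [ 0.6   0.26 -0.03] g 0.0854 q [ 1.153 -0.11  -1.054  1.631  0.534  1.244  0.993]
```

View pics/v8.png

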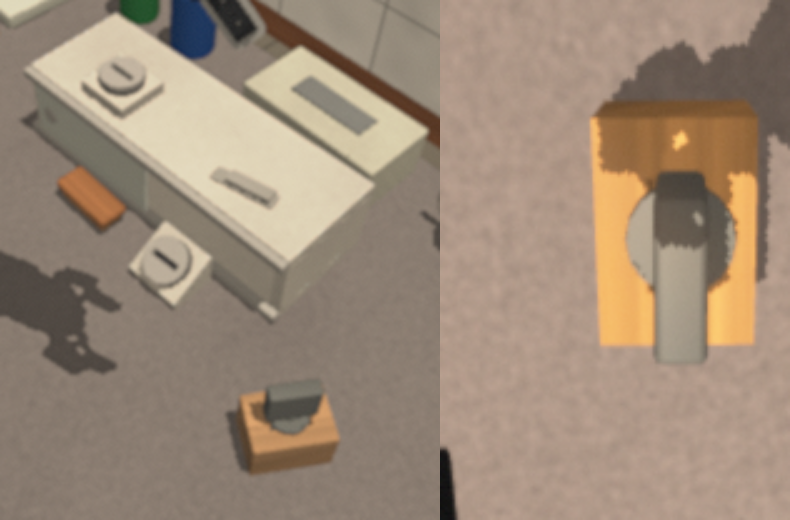

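View pics/s8.png

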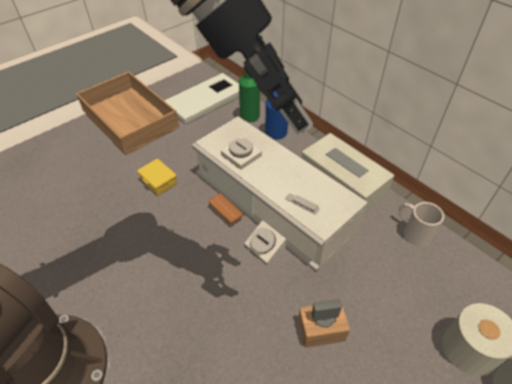

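Run:
```python
from cell import *
print(sign_off())
```

```text
the job is handed in; nothing more can be done
None
```

The job is done and handed in. Both screws are turned to the locked position in the order asked, lower first, and the key is back upright in its stand. The motion ended at about 35 s of the 67 s allowed.

- **Lower screw:** measured from the wrist camera after the key was pulled out, it stands at about 1.54 rad. That is roughly 2 degrees short of exactly parallel. I judged this close enough and did not turn it again.
- **Upper screw:** it looks parallel to its block's edges in the wrist picture. I compared it by eye and did not compute an angle.
- **Key:** the last wrist and side pictures show it upright and centred in the stand's pocket, with its collar on the stand's top.
- **Other things:** in the last side picture the door, nail brush, hair clip and denture box look unmoved. I did not look again at the swab jar, tube holder and lotion inside the shelf.
- **Forces:** the force on the tool at the points I checked stayed below about 8 N. No insertion stopped on its force guard, and the gripper finished open and clear of everything.

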